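Line up salvaged capacitors by size

ROBOT

A 6-joint arm with a two-finger parallel gripper is mounted at the origin on the work surface. World frame = base frame: x ahead of the robot, y to its left, z up, the work surface at z = 0. Lengths are in mm, angles in rad, forces in N, time in s.
With the tool pointing down it reaches from about 300 to 875 mm from the base axis. Payload 6.4 kg.
Tool frame: the origin (TCP) lies at the very end of the fingers, on their centre line; the grasp point (between the pads) lies 19 mm behind it (bot.grip_point_offset is the distance from the TCP to the grasp point, in mm); z points along the fingers, y is the line along which they close (so a half turn about z gives the same grasp; the last joint's range is limited). The gripper opens to 85 mm and grips with 20 to 120 N. Pads are 22 mm wide; open, the fingers measure 114 mm over their backs; the gripper's body (76 mm by 85 mm) begins 54 mm behind the grasp point. The pads swing forward as they close: fully open they stand 13 mm farther back than shut.
Start: joints at [-1.333, 0.181, 1.607, -0, 1.354, -0.206], TCP at [246.908, -519.305, 231.288] pointing down, gripper open.
Joint ranges: [-2.99, 2.99], [-0.89, 2.07], [0.3, 2.58], [-1.14, 4.28], [0, 2.63], [-3.12, 3.12]. Speed limits (rad/s): [2.57, 2.57, 3.01, 3.14, 3.14, 3.14].

INTERFACE

Orientations are given as a rotation vector (axis times angle).
In Python, from cell import bot gives the robot as it stands.
- The arm moves only by the tool servo_tool, never from a script. Its argument "motion" is a list of rows, each an object with "twist": the turn, a rotation vector about the tool's x, y, z in rad, a list of three; "dp": the shift along the tool's x, y, z in cm, a list of three; "hand": the closure, from -1 (fully open) to 1 (shut), so that 0 is half open. A call has exactly 8 rows; each row shifts and turns the commanded pose from where the row before left it, along the tool's axes as they then stand; what a row does not reach is not made up. A row lasts 1/8 s, in which the tool goes at most 62.5 mm and 10.7 degrees, less where a joint would pass 70% of its speed; a pose out of reach is approached as far as the arm can. A call is refused whole if a number of a shift passes 6.25 or a number of a turn 0.188, either way. A call with a gripper value outside its range is refused whole. The fingers move at their own pace and stop on an object; "grip_force" is the grip in N (left out, the last holds). Time passes only in rows, so rows that do not move let the fingers close, or fill a call up. It gives the time, the measured TCP pose, the force, the opening and the grip force at its end, in the units of the state.
- bot.sense(): the state, without advancing time (a new reading comes with each control period).
- bot.grab_frame(name): name is "scene" or "top" or "wrist"; returns the picture (420x560x3 uint8, blue, green, red); there is no depth.
- bot.camera_model(name): a dict with "K" (3x3 intrinsics, pixels), "rvec" (rotation vector, rad) and "tvec" (3), from world to camera coordinates, as OpenCV has them. Camera axes: x right, y down, z forward; pixel columns grow to the right and rows downward; lengths in mm; the calibration is good to about 2 mm. The wrist camera is an equidistant fisheye: a pixel r from the principal point sees the ray r / f radians off the axis. A picture is of the moment at which its call begins: read the wrist's pose just before it. camera_model takes no time and is no camera call; for the wrist camera it gives the pose at the moment of the call.
- bot.close_job(): hands the job in; it is judged then, once.
Trained networks look in the newest picture that a camera, given by its name, has taken for a name from the list of things; names that differ only in an ending like _2 or _b are one class to them, and where a whole thing is asked for, a point or a joint stands for the part that bears it (a point fixed in the world has none). Each returns a list of dicts, best first, with "score" (0 to 1); they miss things now and then, are a little off and sometimes report something else, mostly with a low value. They report only what shows in the picture. A call takes as long as a camera call. They do not tell look-alikes from the thing itself.
- bot.masks_of(camera, thing): "pixels" (420x560 bool, what is visible of it) and "bbox" ([centre column, centre row, width, height] in pixels, round what is visible of it).
The state is a dict: "clock": time; "joint_positions": joint angles; "dq": joint speeds; "joint_torque": joint torques, N m; "tcp_pos": TCP position; "orientation": TCP orientation; "contact_force": force on the tool from outside, world axes, zero at the start; "moment": the same for the moment, N m; "grip_width": finger opening in mm; "grip_force": force on a finger pad.
Only numpy, scipy, OpenCV 4.12 (cv2) and the standard library are available. Lean on these libraries where they do the work, as an engineer would, in place of code of your own. Each camera call takes 0.05 s, during which the arm holds its last target. There are 200 camera calls.

TASK

Line up the four salvaged can capacitors by size on the parts strip, standing upright with one centred on each white ring: the smallest on the ring next to the red magnet, and each next larger one on the next ring along, so that the largest is beside the grey magnet. Set them down rather than dropping them, and leave the circuit board, the solder spool and the rosin where they are.

Things in the scene. Friction and masses are not known exactly. Their poses are not given: they have to be found in the camera images.
- cap_a_mid (a point): Loose can capacitor in orange sleeving, a silver top and a white stripe down its side: an upright plain cylinder 22 mm in diameter and 36 mm tall, standing on the bench (a flat grey mat, z = 0). The point is its centre, 18 mm above its underside; its z axis points up along the can.
- cap_b_mid (a point): Loose can capacitor in green sleeving, a silver top and a white stripe down its side: an upright plain cylinder 29 mm in diameter and 44 mm tall, standing on the bench (a flat grey mat, z = 0). The point is its centre, 22 mm above its underside; its z axis points up along the can.
- cap_c_mid (a point): Loose can capacitor in blue sleeving, a silver top and a white stripe down its side: an upright plain cylinder 37 mm in diameter and 52 mm tall, standing on the bench (a flat grey mat, z = 0). The point is its centre, 26 mm above its underside; its z axis points up along the can.
- cap_d_mid (a point): Loose can capacitor in black sleeving, a silver top and a white stripe down its side: an upright plain cylinder 46 mm in diameter and 62 mm tall, standing on the bench (a flat grey mat, z = 0). The point is its centre, 31 mm above its underside; its z axis points up along the can.
- mark1: One of four alike white rings (60 mm outside, 51 mm inside diameter) printed in a row, 80 mm apart, on a fixed black parts strip 85 mm wide, 460 mm long and 6 mm thick with thin aluminium edges. The origin is the ring's centre on the strip's top face, 6 mm above the bench; its y axis runs along the row, its x axis across the strip. This one is number 1 of the row, counted from the strip's +y end (the marks are numbered by place only; the size order follows the red magnet).
- mark2: One of four alike white rings (60 mm outside, 51 mm inside diameter) printed in a row, 80 mm apart, on a fixed black parts strip 85 mm wide, 460 mm long and 6 mm thick with thin aluminium edges. The origin is the ring's centre on the strip's top face, 6 mm above the bench; its y axis runs along the row, its x axis across the strip. This one is number 2 of the row, counted from the strip's +y end (the marks are numbered by place only; the size order follows the red magnet).
- mark3: One of four alike white rings (60 mm outside, 51 mm inside diameter) printed in a row, 80 mm apart, on a fixed black parts strip 85 mm wide, 460 mm long and 6 mm thick with thin aluminium edges. The origin is the ring's centre on the strip's top face, 6 mm above the bench; its y axis runs along the row, its x axis across the strip. This one is number 3 of the row, counted from the strip's +y end (the marks are numbered by place only; the size order follows the red magnet).
- mark4: One of four alike white rings (60 mm outside, 51 mm inside diameter) printed in a row, 80 mm apart, on a fixed black parts strip 85 mm wide, 460 mm long and 6 mm thick with thin aluminium edges. The origin is the ring's centre on the strip's top face, 6 mm above the bench; its y axis runs along the row, its x axis across the strip. This one is number 4 of the row, counted from the strip's +y end (the marks are numbered by place only; the size order follows the red magnet).
- red_magnet: Red disc magnet, 28 mm in diameter and 10 mm high, fixed on the strip at one end of the row, 75 mm beyond the last ring on that side; which end differs from start to start. A grey magnet of the same size is at the other end. Origin at the centre of its underside.
- board: Bystander: loose green circuit board 150 x 100 mm, up to 18 mm high with its parts. Origin at the centre of its underside.
- spool: Bystander: loose solder spool standing on end, 54 mm in diameter, 40 mm high. Origin at the centre of its underside.
- rosin: Bystander: loose amber lump of rosin on a round metal base, 72 mm in diameter, about 48 mm high. Origin at the centre of its underside.
There are look-alikes about, which are no part of the job. Of the things shaped like the part that bears cap_d_mid, the black one is meant. Of the things shaped like the part that bears cap_b_mid, the green one is meant.

How it is judged (in metres and radians):
At the end, for the whole second after the job is handed in: All four capacitors at rest upright (0.1 rad) on the strip (height to 4 mm), centres within 12 mm of their rings: 22 mm orange nearest the red magnet, then 29 mm green, 37 mm blue, 46 mm black farthest. Board, spool and rosin within 20 mm of where they began (((horizontal distance between red_magnet and mark1 below 0.12 m and horizontal distance between cap_a_mid and mark1 below 0.012 m and horizontal distance between cap_b_mid and mark2 below 0.012 m and horizontal distance between cap_c_mid and mark3 below 0.012 m and horizontal distance between cap_d_mid and mark4 below 0.012 m) or (horizontal distance between red_magnet and mark4 below 0.12 m and horizontal distance between cap_a_mid and mark4 below 0.012 m and horizontal distance between cap_b_mid and mark3 below 0.012 m and horizontal distance between cap_c_mid and mark2 below 0.012 m and horizontal distance between cap_d_mid and mark1 below 0.012 m)) and angle between each of cap_a_mid, cap_b_mid, cap_c_mid, cap_d_mid's own z axis and vertical below 0.1 rad and height (world z) of cap_a_mid between 0.02 and 0.028 m and linear speed of each of cap_a, cap_b, cap_c, cap_d below 0.02 m/s and height (world z) of cap_b_mid between 0.024 and 0.032 m and height (world z) of cap_c_mid between 0.028 and 0.036 m and height (world z) of cap_d_mid between 0.033 and 0.041 m and distance of each of board, spool, rosin from where it was at the start of the episode below 0.02 m); the robot touches nothing.
It fails at once if the board, spool or rosin is shifted by more than 20 mm (distance of any of board, spool, rosin from where it was at the start of the episode above 0.02 m).
It fails at once if a capacitor is dropped or thrown (moves freely, out of the fingers, faster than 0.7 m/s) ((contact force between the fingers and cap_a below 0.05 N and linear speed of cap_a above 0.7 m/s) or (contact force between the fingers and cap_b below 0.05 N and linear speed of cap_b above 0.7 m/s) or (contact force between the fingers and cap_c below 0.05 N and linear speed of cap_c above 0.7 m/s) or (contact force between the fingers and cap_d below 0.05 N and linear speed of cap_d above 0.7 m/s)).
It also fails if it takes over 112 s, if anything falls off the work surface, if the arm or the gripper's body presses on something with over 40 N, if the wrist force passes 120 N, or if a joint passes its speed limit or range.

## Working session

There is one attempt and no reset: what is moved stays moved. The work goes in short steps, Python scripts to look and compute and a tool call to move; the robot and the scene stay as the last step left them, time stands still between calls to the robot, and variables do not carry over. Pictures are saved under pics/ and viewed, at most 14 in all, crops included, and the job is handed in when it is done.

Besides the shell and the picture viewer there is one more tool, called after ">>>" as name(argument=value, ...) on one line, values as JSON. servo_tool: Moves the arm, as the interface text tells. Its arguments: {"type":"object","properties":{"motion":{"type":"array"},"grip_force":{"type":"number"}},"required":["motion"]}

```bash
mkdir -p pics; ls; python3 - <<'E'
from cell import bot
import cv2,numpy as np
s=bot.sense();print({k:np.round(v,3).tolist() for k,v in s.items()})
for c in("scene","top"):
    cv2.imwrite(f"pics/{c}0.png",bot.grab_frame(c)); m=bot.camera_model(c);print(c,m)
E
```

```text
pics
{'clock': 0.0, 'joint_positions': [-1.333, 0.182, 1.608, -0.0, 1.354, -0.206], 'dq': [0.001, -0.0, 0.001, -0.0, -0.001, -0.001], 'joint_torque': [-0.0, -44.488, -35.133, -0.0, 0.009, 0.0], 'tcp_pos': [246.773, -518.727, 230.366], 'orientation': [-3.063, -0.691, 0.0], 'contact_force': [0.235, 0.13, -0.328], 'moment': [-0.003, -0.003, -0.001], 'grip_force': 0.0, 'grip_width': 85.753}
scene {'K': array([[412.5850589 ,   0.        , 276.6203323 ],
       [  0.        , 412.5850589 , 209.19179577],
       [  0.        ,   0.        ,   1.        ]]), 'rvec': array([ 2.10871039,  0.93054835, -0.40567501]), 'tvec': array([-368.76835528, -201.03007259, 1495.96344108])}
top {'K': array([[469.73751365,   0.        , 282.91317663],
       [  0.        , 469.73751365, 213.22831295],
       [  0.        ,   0.        ,   1.        ]]), 'rvec': array([ 2.11191121, -2.1544522 ,  0.18968165]), 'tvec': array([  22.09796768,  544.98771231, 1232.91936857])}
```

View pics/top0.png

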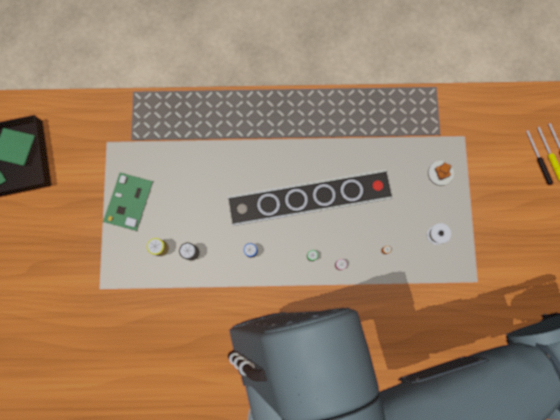

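View pics/scene0.png

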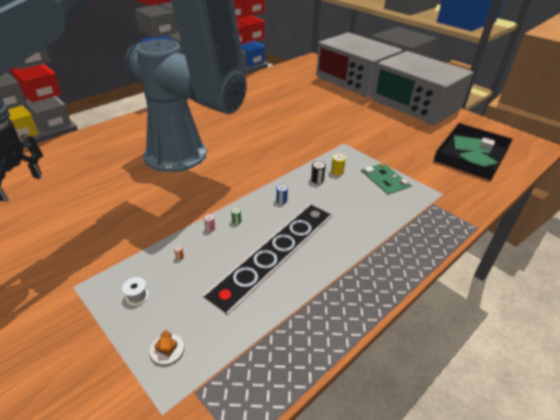

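The top view shows red magnet (378,186), rings at (352,190), (324,195), (297,200), (269,205), and grey at (243,209). The caps are orange (387,250), green (312,255), blue (250,250) and black (188,250). The look-alikes are pink (341,264) and yellow (157,246). The scene view agrees.

```bash
cat > h.py <<'E'
from cell import bot
import cv2,numpy as np
from scipy.optimize import least_squares
from scipy.spatial.transform import Rotation as R
DIM={'cap_a_mid':(11,36),'cap_b_mid':(14.5,44),'cap_c_mid':(18.5,52),'cap_d_mid':(23,62)}
def proj(m,P):
    P=np.atleast_2d(np.float64(P)); return cv2.projectPoints(P,m['rvec'],m['tvec'],m['K'],None)[0][:,0]
def projw(m,P):
    c=R.from_rotvec(m['rvec']).apply(np.atleast_2d(P))+m['tvec']
    rr=np.hypot(c[:,0],c[:,1]);th=np.arctan2(rr,c[:,2]);k=th/np.maximum(rr,1e-9)
    return np.c_[c[:,0]*k,c[:,1]*k]*np.diag(m['K'])[:2]+m['K'][:2,2]
def at_z(m,px,z,p0=(500,0),pj=proj):
    return least_squares(lambda q:(pj(m,[*q,z])-px).ravel(),p0,x_scale=100).x
def cyl(m,box,r,h,p0=(500,0),pj=proj,z0=0):
    a=np.linspace(0,2*np.pi,40);C=np.r_[np.c_[r*np.cos(a),r*np.sin(a),0*a+z0],np.c_[r*np.cos(a),r*np.sin(a),0*a+h+z0]]
    def f(q):
        u=pj(m,C+[*q,0]);lo,hi=u.min(0),u.max(0)
        return np.r_[(lo+hi)/2-box[:2],.3*(hi-lo-box[2:])]
    s=least_squares(f,p0,x_scale=100);return s.x,s.fun
E
python3 - <<'E'
from h import *
T=bot.camera_model('top');S=bot.camera_model('scene')
bot.grab_frame('top');bot.grab_frame('scene')
for n,(r,h) in DIM.items():
  for c,m in(('top',T),('scene',S)):
    for d in bot.masks_of(c,n)[:2]:
        x,f=cyl(m,np.array(d['bbox']),r,h);print(n,c,round(d['score'],2),np.round(d['bbox']),x.round(1),f.round(1))
for p in[(378,186),(352,190),(324,195),(297,200),(269,205),(243,209)]:print(p,at_z(T,p,6).round(1))
for n in('mark1','red_magnet','board','spool','rosin'):
    for d in bot.masks_of('top',n)[:4]:print(n,round(d['score'],2),np.round(d['bbox']),at_z(T,d['bbox'][:2],6).round(1))
E
```

```text
cap_a_mid top 0.73 [127. 202.  51.  55.] [592.  447.6] [ -0.1  -0.1 -11.7 -13.5]
cap_a_mid scene 0.41 [178. 252.   9.  10.] [ 445.7 -267.5] [ 0.  -0.   0.3  1.5]
cap_b_mid top 0.64 [341. 266.  11.  13.] [ 400.8 -144.9] [-0.  -0.   0.6 -0.5]
cap_b_mid top 0.56 [312. 256.  11.  11.] [429.1 -66.6] [-0.   0.   0.3  0.3]
cap_b_mid scene 0.71 [237. 215.  12.  15.] [432.2 -58.5] [-0.  -0.  -0.6  0.9]
cap_b_mid scene 0.71 [211. 225.   8.  18.] [ 418.9 -142.4] [ 0. -0.  1. -0.]
cap_c_mid top 0.68 [249. 249.  14.  16.] [451.2 106.5] [ 0.  -0.   0.4 -0.3]
cap_c_mid top 0.58 [269. 206.  24.  19.] [570.9  48.8] [-0.  -0.  -2.9 -0.7]
cap_c_mid scene 0.78 [281. 194.  17.  24.] [451.9 101.8] [ 0.   0.  -1.3 -1. ]
cap_d_mid top 0.87 [188. 253.  20.  18.] [444.  269.5] [0.  0.  0.4 0.3]
cap_d_mid top 0.77 [158. 250.  20.  16.] [454.1 352.7] [0.  0.  0.8 1. ]
cap_d_mid scene 0.81 [339. 164.  14.  27.] [466.  361.1] [-0.   0.   0.6 -1.2]
cap_d_mid scene 0.64 [318. 172.  17.  28.] [448.1 272. ] [ 0.   0.  -0.4 -1.5]
(378, 186) [ 625.8 -261.1]
(352, 190) [ 615.6 -186.5]
(324, 195) [ 602.6 -106.5]
(297, 200) [589.7 -29.6]
(269, 205) [576.8  49.7]
(243, 209) [566.8 123.2]
mark1 0.77 [352. 190.  21.  18.] [ 617.  -187.7]
mark1 0.76 [298. 202.  24.  16.] [584.4 -32.1]
mark1 0.74 [270. 204.  22.  19.] [578.8  47.2]
mark1 0.56 [323. 196.  22.  19.] [ 600.1 -103. ]
board 0.95 [126. 204.  48.  60.] [586.2 453.8]
spool 0.71 [439. 235.  22.  20.] [ 482.4 -424.7]
rosin 0.63 [439. 174.  24.  29.] [ 658.1 -438.6]
rosin 0.63 [312. 255.  12.   8.] [433.7 -68.4]
rosin 0.58 [127. 202.  45.  59.] [593.9 450.9]
```

>>> servo_tool(motion=[{"twist": [0,0,-0.141],"dp": [0,0,0],"hand": -1},{"twist": [0,0,-0.141],"dp": [0,0,0],"hand": -1},{"twist": [0,0,-0.141],"dp": [0,0,0],"hand": -1},{"twist": [0,0,-0.141],"dp": [0,0,0],"hand": -1},{"twist": [0,0,-0.141],"dp": [0,0,0],"hand": -1},{"twist": [0,0,-0.141],"dp": [0,0,0],"hand": -1},{"twist": [0,0,-0.141],"dp": [0,0,0],"hand": -1},{"twist": [0,0,-0.141],"dp": [0,0,0],"hand": -1}])

```text
clock: 1.85
tcp_pos: [246.9, -519.3, 231.3]
orientation: [2.215, 2.228, -0.0]
contact_force: [0.2, 0.4, 0.4]
grip_width: 85.8
grip_force: 0.0
```

>>> servo_tool(motion=[{"twist": [0,0,0],"dp": [3.6,2.8,0],"hand": -1},{"twist": [0,0,0],"dp": [3.6,2.8,0],"hand": -1},{"twist": [0,0,0],"dp": [3.6,2.8,0],"hand": -1},{"twist": [0,0,0],"dp": [3.6,2.8,0],"hand": -1},{"twist": [0,0,0],"dp": [3.6,2.8,0],"hand": -1},{"twist": [0,0,0],"dp": [3.6,2.8,0],"hand": -1},{"twist": [0,0,0],"dp": [3.3,2.6,0],"hand": -1},{"twist": [0,0,0],"dp": [0,0,0],"hand": -1}])

```text
clock: 2.85
tcp_pos: [442.0, -268.0, 231.4]
orientation: [2.216, 2.227, 0.001]
contact_force: [0.3, -0.1, -0.2]
grip_width: 85.4
grip_force: 0.0
```

```bash
cat >> h.py <<'E'
def look(n,save=None,p0=None):
    m=bot.camera_model('wrist');im=bot.grab_frame('wrist')
    if save:cv2.imwrite(save,im)
    s=bot.sense();print('tcp',s['tcp_pos'].round(1) if hasattr(s['tcp_pos'],'round') else s['tcp_pos'],np.round(s['orientation'],3))
    r,h=DIM[n]
    for d in bot.masks_of('wrist',n)[:3]:
        x,f=cyl(m,np.array(d['bbox']),r,h,p0 or s['tcp_pos'][:2],projw);print(n,round(d['score'],2),np.round(d['bbox']),x.round(1),f.round(1))
    return m,im
E
python3 - <<'E'
from h import *
T=bot.camera_model('top')
print(at_z(T,(387,250),20))
m,im=look('cap_a_mid','pics/w1.png');print(m)
for p in[(616,-187,6),(602.5,-107,6),(590,-29,6),(577,49.5,6)]:print(projw(m,p).round())
E
```

```text
[ 441.86925407 -272.85998408]
tcp [ 441.2 -269.2  231.4] [ 2.217  2.226 -0.   ]
cap_a_mid 0.84 [281. 183.  16.  28.] [ 445.8 -267.7] [ 0.   0.   1.4 -0.6]
{'K': array([[325.1922621 ,   0.        , 277.29595089],
       [  0.        , 325.1922621 , 211.46589173],
       [  0.        ,   0.        ,   1.        ]]), 'rvec': array([-2.85553601e+00, -7.77408660e-03, -7.94873925e-04]), 'tvec': array([-440.11720922, -296.29617457,  303.73652644])}
[[423. 118.]]
[[414.  52.]]
[[402.  -9.]]
[[388. -63.]]
```

View pics/w1.png

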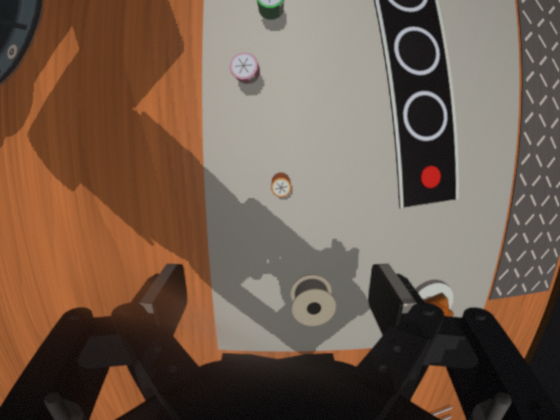

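Orange stands at pixel (281,183), which gives (446,-268). The rings at (426,116) and (416,51) agree with the top-view estimates. Next I descend and grip.

>>> servo_tool(motion=[{"twist": [0,0,0],"dp": [0.23,0.46,5],"hand": -1},{"twist": [0,0,0],"dp": [0,0,5],"hand": -1},{"twist": [0,0,0],"dp": [0,0,5],"hand": -1},{"twist": [0,0,0],"dp": [0,0,4],"hand": -0.3},{"twist": [0,0,0],"dp": [0,0,2.5],"hand": -0.3},{"twist": [0,0,0],"dp": [0,0,1.2],"hand": -0.3},{"twist": [0,0,0],"dp": [0,0,0],"hand": -0.3},{"twist": [0,0,0],"dp": [0,0,0],"hand": 0.2}], grip_force=40)

```text
clock: 3.95
tcp_pos: [445.9, -268.8, 5.5]
orientation: [2.219, 2.221, -0.0]
contact_force: [0.8, 0.2, 0.1]
grip_width: 38.4
grip_force: 0.0
```

>>> servo_tool(motion=[{"twist": [0,0,0],"dp": [0,0,0],"hand": 0.4},{"twist": [0,0,0],"dp": [0,0,0],"hand": 0.6},{"twist": [0,0,0],"dp": [0,0,0],"hand": 0.8},{"twist": [0,0,0],"dp": [0,0,0],"hand": 1},{"twist": [0,0,0],"dp": [0,0,0],"hand": 1},{"twist": [0,0,0],"dp": [0,0,0],"hand": 1},{"twist": [0,0,0],"dp": [0,0,0],"hand": 1},{"twist": [0,0,0],"dp": [0,0,0],"hand": 1}])

```text
clock: 4.95
tcp_pos: [446.0, -268.5, 5.5]
orientation: [2.219, 2.221, -0.0]
contact_force: [-1.5, -0.3, 5.6]
grip_width: 21.1
grip_force: 39.1
```

>>> servo_tool(motion=[{"twist": [0,0,0],"dp": [0,0,-2],"hand": 1},{"twist": [0,0,0],"dp": [0,0,-3.5],"hand": 1},{"twist": [0,0,0],"dp": [0,0,-3.5],"hand": 1},{"twist": [0,0,0],"dp": [0.5,3,-3],"hand": 1},{"twist": [0,0,0],"dp": [0.5,3,-1],"hand": 1},{"twist": [0,0,0],"dp": [0,3,0],"hand": 1},{"twist": [0,0,0],"dp": [0,3,0],"hand": 1},{"twist": [0,0,0],"dp": [0,0,0],"hand": 1}])

```text
clock: 5.95
tcp_pos: [566.7, -257.4, 134.5]
orientation: [2.218, 2.224, 0.001]
contact_force: [-1.0, -0.8, -0.2]
grip_width: 20.9
grip_force: 39.3
```

```bash
cat >> h.py <<'E'
def rings(im,m,est):
    # white ring outer contours -> centre by fitting projected circle
    g=im.min(2);mask=cv2.morphologyEx((g>110).astype(np.uint8),cv2.MORPH_OPEN,np.ones((2,2)))
    cs,hr=cv2.findContours(mask,cv2.RETR_CCOMP,cv2.CHAIN_APPROX_NONE);a=np.linspace(0,2*np.pi,90)
    for i,e in enumerate(est):
        u=projw(m,[*e,6])[0]
        for c in cs:
            c=c[:,0].astype(float)
            if len(c)<25:continue
            lo,hi=c.min(0),c.max(0)
            if np.linalg.norm((lo+hi)/2-u)>20:continue
            def f(q):
                w=projw(m,np.c_[q[0]+q[2]*np.cos(a),q[1]+q[2]*np.sin(a),0*a+6]);return np.min(np.linalg.norm(c[:,None]-w,axis=2),1)
            s=least_squares(f,[*e,28],x_scale=10);print('ring',i,len(c),s.x.round(1),'rms',np.sqrt(np.mean(s.fun**2)).round(2))
EST=[(577,49.5),(590,-29),(602.5,-107),(616,-187)]
E
python3 - <<'E'
from h import *
s=bot.sense();print(s['tcp_pos'],s['grip_width'])
m=bot.camera_model('wrist');im=bot.grab_frame('wrist');cv2.imwrite('pics/w2.png',im);rings(im,m,EST)
E
```

```text
[ 566.73981816 -257.40543463  134.49870248] 20.85345656662378
ring 2 312 [ 606.8 -105.    27.9] rms 2.6
ring 3 199 [ 619.3 -184.3   30. ] rms 0.76
ring 3 169 [ 619.4 -184.3   25.5] rms 0.64
```

View pics/w2.png

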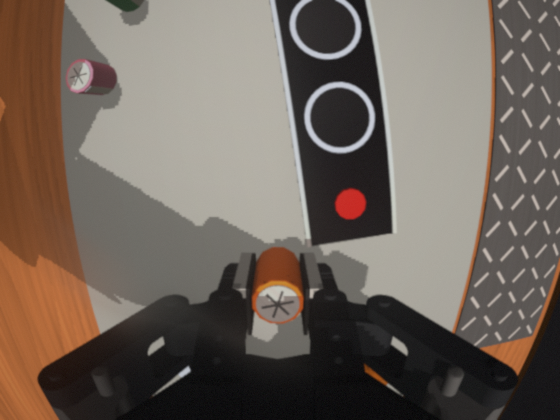

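The gripped orange can hangs upright. The mark4 ring at (340,117) fits well with radii 30 and 25.5, centred on about (619,-185).

>>> servo_tool(motion=[{"twist": [0,0,0],"dp": [3.63,2.62,0],"hand": 1},{"twist": [0,0,0],"dp": [3.63,2.62,2],"hand": 1},{"twist": [0,0,0],"dp": [0,0,3.5],"hand": 1},{"twist": [0,0,0],"dp": [0,0,3],"hand": 1},{"twist": [0,0,0],"dp": [0,0,2],"hand": 1},{"twist": [0,0,0],"dp": [0,0,1.2],"hand": 1},{"twist": [0,0,0],"dp": [0,0,0.4],"hand": 1},{"twist": [0,0,0],"dp": [0,0,0.25],"hand": 1}])

```text
clock: 7.0
tcp_pos: [618.2, -185.5, 11.6]
orientation: [2.22, 2.221, 0.001]
contact_force: [0.7, 0.8, 2.7]
grip_width: 20.8
grip_force: 39.6
```

>>> servo_tool(motion=[{"twist": [0,0,0],"dp": [0,0,0],"hand": 1},{"twist": [0,0,0],"dp": [0,0,0],"hand": 0.4},{"twist": [0,0,0],"dp": [0,0,0],"hand": 0.1},{"twist": [0,0,0],"dp": [0,0,0],"hand": -0.2},{"twist": [0,0,0],"dp": [0,0,-2],"hand": -0.3},{"twist": [0,0,0],"dp": [0,0,-5],"hand": -0.3},{"twist": [0,0,0],"dp": [0,0,-5],"hand": -0.5},{"twist": [0,0,0],"dp": [0,0,0],"hand": -1}])

```text
clock: 8.0
tcp_pos: [621.3, -186.8, 138.3]
orientation: [2.212, 2.215, 0.006]
contact_force: [0.4, -0.9, -0.0]
grip_width: 79.9
grip_force: 0.0
```

>>> servo_tool(motion=[{"twist": [0,0,0],"dp": [1,-3,-1],"hand": -1},{"twist": [0,0,0],"dp": [1,-3,-1],"hand": -1},{"twist": [0,0,0],"dp": [1,-3,-1],"hand": -1},{"twist": [0,0,0],"dp": [1,-3,-1],"hand": -1},{"twist": [0,0,0],"dp": [1,-3,-1],"hand": -1},{"twist": [0,0,0],"dp": [1,-3,0],"hand": -1},{"twist": [0,0,0],"dp": [1,-0.8,0],"hand": -1},{"twist": [0,0,0],"dp": [0,0,0],"hand": -1}])

```text
clock: 9.0
tcp_pos: [429.6, -114.8, 181.0]
orientation: [2.219, 2.223, 0.001]
contact_force: [0.4, 0.7, -0.4]
grip_width: 85.4
grip_force: 0.0
```

```bash
python3 - <<'E'
from h import *
EST[3]=(618.5,-185)
m,im=look('cap_b_mid','pics/w3.png',(430,-63));rings(im,m,EST)
r,h=DIM['cap_a_mid']
for d in bot.masks_of('wrist','cap_a_mid')[:3]:print('a',d['score'],np.round(d['bbox']),cyl(m,np.array(d['bbox']),r,h,(618,-185),projw,6))
E
```

```text
tcp [ 430.2 -115.3  181.1] [2.219e+00 2.222e+00 1.000e-03]
cap_b_mid 0.79 [252. 221.  35.  44.] [ 405.8 -140.3] [-0.   0.  -0.8 -0.6]
ring 0 147 [583.1  52.9  29.8] rms 0.59
ring 0 126 [583.5  53.2  25.8] rms 0.54
ring 1 150 [595.8 -26.3  29.9] rms 0.62
ring 1 127 [596.  -26.4  25.8] rms 0.55
ring 2 143 [ 608.3 -106.    30. ] rms 0.59
ring 2 121 [ 608.5 -105.9   25.8] rms 0.49
ring 3 208 [ 621.2 -185.4   28.1] rms 1.67
a 0.62 [448. 259.  24.  29.] (array([ 620.26440696, -185.81968001]), array([0.00894872, 0.02990748, 2.03865287, 0.50196228]))
```

View pics/w3.png

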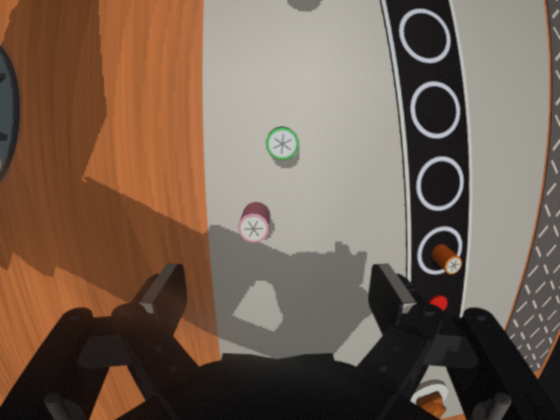

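Orange stands in its ring. Green's top centre is at (282,143), and the detection reported the pink look-alike at (252,221).

```bash
python3 - <<'E'
from h import *
m=bot.camera_model('wrist')
print(at_z(m,(282,143),44,(430,-63),projw))
E
```

```text
[433.96600617 -65.08740408]
```

>>> servo_tool(motion=[{"twist": [0,0,0],"dp": [5.1,0.32,0],"hand": -1},{"twist": [0,0,0],"dp": [0,0,5],"hand": -1},{"twist": [0,0,0],"dp": [0,0,5],"hand": -1},{"twist": [0,0,0],"dp": [0,0,4],"hand": -0.5},{"twist": [0,0,0],"dp": [0,0,2.4],"hand": -0.3},{"twist": [0,0,0],"dp": [0,0,1],"hand": -0.3},{"twist": [0,0,0],"dp": [0,0,0],"hand": -0.3},{"twist": [0,0,0],"dp": [0,0,0],"hand": 0}])

```text
clock: 10.15
tcp_pos: [433.7, -64.7, 7.7]
orientation: [2.219, 2.221, 0.001]
contact_force: [-0.8, -1.2, 0.4]
grip_width: 42.7
grip_force: 0.0
```

>>> servo_tool(motion=[{"twist": [0,0,0],"dp": [0,0,0],"hand": 0.2},{"twist": [0,0,0],"dp": [0,0,0],"hand": 0.4},{"twist": [0,0,0],"dp": [0,0,0],"hand": 0.6},{"twist": [0,0,0],"dp": [0,0,0],"hand": 1},{"twist": [0,0,0],"dp": [0,0,0],"hand": 1},{"twist": [0,0,0],"dp": [0,0,0],"hand": 1},{"twist": [0,0,0],"dp": [0,0,0],"hand": 1},{"twist": [0,0,0],"dp": [0,0,0],"hand": 1}])

```text
clock: 11.15
tcp_pos: [433.5, -64.6, 7.8]
orientation: [2.219, 2.221, 0.001]
contact_force: [-1.5, 0.5, 6.5]
grip_width: 28.1
grip_force: 39.2
```

>>> servo_tool(motion=[{"twist": [0,0,0],"dp": [0,0,-2],"hand": 1},{"twist": [0,0,0],"dp": [0,0,-4],"hand": 1},{"twist": [0,0,0],"dp": [0,2,-3],"hand": 1},{"twist": [0,0,0],"dp": [-1,3.5,0],"hand": 1},{"twist": [0,0,0],"dp": [-1.1,4,0],"hand": 1},{"twist": [0,0,0],"dp": [-1,4,0],"hand": 1},{"twist": [0,0,0],"dp": [-1,2.5,0],"hand": 1},{"twist": [0,0,0],"dp": [0,1.2,0],"hand": 1}])

```text
clock: 12.15
tcp_pos: [605.7, -105.6, 96.9]
orientation: [2.221, 2.222, 0.0]
contact_force: [-0.3, 1.5, -0.5]
grip_width: 27.9
grip_force: 39.6
```

>>> servo_tool(motion=[{"twist": [0,0,0],"dp": [0,0,2.5],"hand": 1},{"twist": [0,0,0],"dp": [0,0,3],"hand": 1},{"twist": [0,0,0],"dp": [0,0,2],"hand": 1},{"twist": [0,0,0],"dp": [0,0,0.5],"hand": 1},{"twist": [0,0,0],"dp": [0,0,0.35],"hand": 1},{"twist": [0,0,0],"dp": [0,0,0],"hand": 1},{"twist": [0,0,0],"dp": [0,0,0],"hand": 1},{"twist": [0,0,0],"dp": [0,0,0],"hand": 1}])

```text
clock: 13.15
tcp_pos: [605.1, -105.2, 13.9]
orientation: [2.22, 2.222, 0.001]
contact_force: [-0.1, -0.2, 1.8]
grip_width: 27.7
grip_force: 39.7
```

>>> servo_tool(motion=[{"twist": [0,0,0],"dp": [0,0,0],"hand": 0.3},{"twist": [0,0,0],"dp": [0,0,0],"hand": 0},{"twist": [0,0,0],"dp": [0,0,0],"hand": -0.3},{"twist": [0,0,0],"dp": [0,0,0],"hand": -0.3},{"twist": [0,0,0],"dp": [0,0,-2],"hand": -0.3},{"twist": [0,0,0],"dp": [0,0,-5],"hand": -0.4},{"twist": [0,0,0],"dp": [0,0,-5],"hand": -0.5},{"twist": [0,0,0],"dp": [0,0,-4.7],"hand": -1}])

```text
clock: 14.15
tcp_pos: [605.0, -105.1, 183.8]
orientation: [2.219, 2.221, 0.001]
contact_force: [1.6, 0.6, -0.8]
grip_width: 79.9
grip_force: 0.0
```

>>> servo_tool(motion=[{"twist": [0,0,0],"dp": [2.5,-2.5,0],"hand": -1},{"twist": [0,0,0],"dp": [2.5,-2.5,0],"hand": -1},{"twist": [0,0,0],"dp": [2.5,-2.5,0],"hand": -1},{"twist": [0,0,0],"dp": [2.5,-2.5,0],"hand": -1},{"twist": [0,0,0],"dp": [2.5,-2.5,0],"hand": -1},{"twist": [0,0,0],"dp": [2.5,-2.5,0],"hand": -1},{"twist": [0,0,0],"dp": [0,0,0],"hand": -1},{"twist": [0,0,0],"dp": [0,0,0],"hand": -1}])

```text
clock: 15.15
tcp_pos: [455.4, 44.5, 181.6]
orientation: [2.218, 2.221, 0.002]
contact_force: [0.4, 0.0, -0.3]
grip_width: 85.6
grip_force: 0.0
```

```bash
python3 - <<'E'
from h import *
m,im=look('cap_c_mid','pics/w4.png',(451,104));rings(im,m,[(582,53),(595,-26)])
for n,p in(('cap_a_mid',(618,-185)),('cap_b_mid',(605,-105))):
  r,h=DIM[n]
  for d in bot.masks_of('wrist',n)[:3]:print(n,d['score'],np.round(d['bbox']),cyl(m,np.array(d['bbox']),r,h,p,projw,6))
E
```

```text
tcp [455.5  44.3 181.3] [2.219e+00 2.221e+00 2.000e-03]
cap_c_mid 0.65 [271. 137.  48.  47.] [449.9 100.7] [ 0. -0. -1. -1.]
cap_c_mid 0.57 [397. 184.  55.  54.] [571.4  57.7] [-0.   0.1 -0.6 -2. ]
ring 0 153 [583.1  52.4  29.9] rms 0.6
ring 0 130 [583.3  52.2  25.8] rms 0.54
ring 1 208 [595.9 -27.2  28. ] rms 1.63
cap_b_mid 0.56 [235. 339.  27.  25.] (array([ 408.14405834, -123.27051375]), array([-4.53874245e-03,  1.13243578e-01,  7.34558717e-01,  5.14688767e+00]))
```

View pics/w4.png

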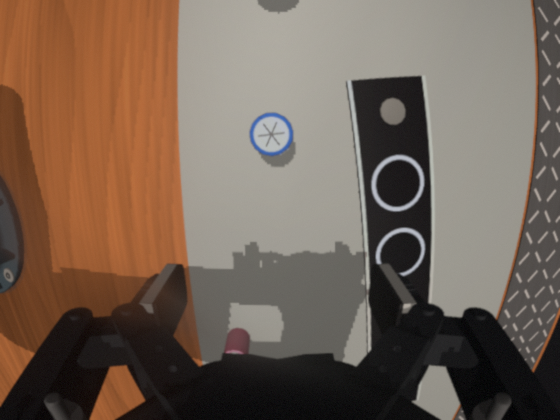

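Blue's top centre is at (271,134), which gives about (450,102.7). The mark1 ring at (397,184) gives (583,52).

>>> servo_tool(motion=[{"twist": [0,0,0],"dp": [5.8,-0.5,0],"hand": -1},{"twist": [0,0,0],"dp": [0,0,5],"hand": -1},{"twist": [0,0,0],"dp": [0,0,5],"hand": -1},{"twist": [0,0,0],"dp": [0,0,4],"hand": -0.7},{"twist": [0,0,0],"dp": [0,0,2.1],"hand": -0.6},{"twist": [0,0,0],"dp": [0,0,1],"hand": -0.4},{"twist": [0,0,0],"dp": [0,0,0],"hand": -0.3},{"twist": [0,0,0],"dp": [0,0,0],"hand": -0.1}])

```text
clock: 16.35
tcp_pos: [450.5, 102.7, 10.2]
orientation: [2.22, 2.221, 0.002]
contact_force: [-0.3, -0.6, 0.4]
grip_width: 46.9
grip_force: 0.0
```

>>> servo_tool(motion=[{"twist": [0,0,0],"dp": [0,0,0],"hand": 0.1},{"twist": [0,0,0],"dp": [0,0,0],"hand": 0.3},{"twist": [0,0,0],"dp": [0,0,0],"hand": 0.5},{"twist": [0,0,0],"dp": [0,0,0],"hand": 1},{"twist": [0,0,0],"dp": [0,0,0],"hand": 1},{"twist": [0,0,0],"dp": [0,0,0],"hand": 1},{"twist": [0,0,0],"dp": [0,0,0],"hand": 1},{"twist": [0,0,0],"dp": [0,0,0],"hand": 1}])

```text
clock: 17.35
tcp_pos: [450.5, 102.8, 10.4]
orientation: [2.219, 2.222, 0.002]
contact_force: [-1.1, -0.2, 7.0]
grip_width: 36.6
grip_force: 39.7
```

>>> servo_tool(motion=[{"twist": [0,0,0],"dp": [0,0,-2],"hand": 1},{"twist": [0,0,0],"dp": [0,0,-4],"hand": 1},{"twist": [0,0,0],"dp": [-1.5,1.5,-3],"hand": 1},{"twist": [0,0,0],"dp": [-3,3.5,0],"hand": 1},{"twist": [0,0,0],"dp": [-3.2,3.5,0],"hand": 1},{"twist": [0,0,0],"dp": [-3,3.5,0],"hand": 1},{"twist": [0,0,0],"dp": [-2.2,2.35,0],"hand": 1},{"twist": [0,0,0],"dp": [0,0,0],"hand": 1}])

```text
clock: 18.35
tcp_pos: [594.5, -27.9, 99.5]
orientation: [2.222, 2.219, 0.001]
contact_force: [-1.3, 0.0, -1.8]
grip_width: 36.5
grip_force: 40.3
```

>>> servo_tool(motion=[{"twist": [0,0,0],"dp": [0,0,2.5],"hand": 1},{"twist": [0,0,0],"dp": [0,0,3],"hand": 1},{"twist": [0,0,0],"dp": [0,0,2],"hand": 1},{"twist": [0,0,0],"dp": [0,0,0.5],"hand": 1},{"twist": [0,0,0],"dp": [0,0,0.35],"hand": 1},{"twist": [0,0,0],"dp": [0,0,0],"hand": 1},{"twist": [0,0,0],"dp": [0,0,0],"hand": 1},{"twist": [0,0,0],"dp": [0,0,0],"hand": 1}])

```text
clock: 19.35
tcp_pos: [593.7, -26.2, 16.5]
orientation: [2.22, 2.222, 0.001]
contact_force: [0.1, -0.1, 1.2]
grip_width: 35.9
grip_force: 40.4
```

>>> servo_tool(motion=[{"twist": [0,0,0],"dp": [0,0,0],"hand": 0.1},{"twist": [0,0,0],"dp": [0,0,0],"hand": -0.2},{"twist": [0,0,0],"dp": [0,0,0],"hand": -0.4},{"twist": [0,0,0],"dp": [0,0,0],"hand": -0.4},{"twist": [0,0,0],"dp": [0,0,-2],"hand": -0.4},{"twist": [0,0,0],"dp": [0,0,-5],"hand": -0.5},{"twist": [0,0,0],"dp": [0,0,-5],"hand": -0.7},{"twist": [0,0,0],"dp": [0,0,-4.5],"hand": -1}])

```text
clock: 20.35
tcp_pos: [593.6, -26.1, 184.4]
orientation: [2.219, 2.221, 0.002]
contact_force: [-0.9, -0.9, -0.1]
grip_width: 85.4
grip_force: 0.0
```

>>> servo_tool(motion=[{"twist": [0,0,0],"dp": [4,-2.4,0],"hand": -1},{"twist": [0,0,0],"dp": [4,-2.4,0],"hand": -1},{"twist": [0,0,0],"dp": [4,-2.4,0],"hand": -1},{"twist": [0,0,0],"dp": [4,-2.4,0],"hand": -1},{"twist": [0,0,0],"dp": [4,-2.4,0],"hand": -1},{"twist": [0,0,0],"dp": [4,-2.4,0],"hand": -1},{"twist": [0,0,0],"dp": [0,0,0],"hand": -1},{"twist": [0,0,0],"dp": [0,0,0],"hand": -1}])

```text
clock: 21.35
tcp_pos: [449.4, 213.7, 181.9]
orientation: [2.219, 2.222, 0.002]
contact_force: [0.6, -0.2, 1.0]
grip_width: 85.3
grip_force: 0.0
```

```bash
python3 - <<'E'
from h import *
m,im=look('cap_d_mid','pics/w5.png',(447,270));rings(im,m,[(583,52.5)])
E
```

```text
tcp [449.6 213.3 181.7] [2.220e+00 2.221e+00 2.000e-03]
cap_d_mid 0.97 [293.  39.  53.  65.] [461.3 356.4] [ 0.  -0.   1.2 -0.5]
cap_d_mid 0.9 [278. 138.  55.  55.] [449.3 269.7] [0.  0.  0.6 0.4]
ring 0 76 [583.4  51.   27.8] rms 1.19
```

View pics/w5.png

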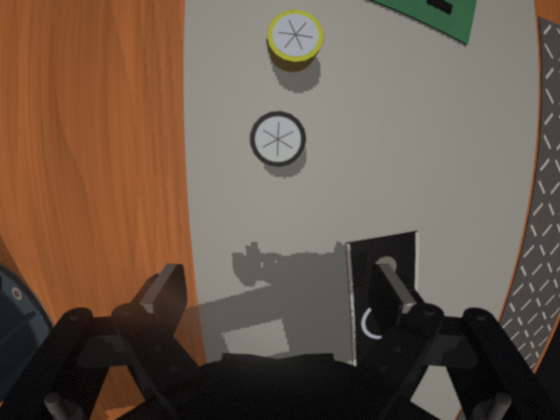

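Black is at pixel (278,138), which gives (449.3,269.7). Yellow at (295,38) is clear of the grasp.

>>> servo_tool(motion=[{"twist": [0,0,0],"dp": [5.6,0,0],"hand": -1},{"twist": [0,0,0],"dp": [0,0,5],"hand": -1},{"twist": [0,0,0],"dp": [0,0,5],"hand": -1},{"twist": [0,0,0],"dp": [0,0,4],"hand": -1},{"twist": [0,0,0],"dp": [0,0,1.8],"hand": -0.8},{"twist": [0,0,0],"dp": [0,0,1],"hand": -0.7},{"twist": [0,0,0],"dp": [0,0,0],"hand": -0.5},{"twist": [0,0,0],"dp": [0,0,0],"hand": -0.3}])

```text
clock: 22.45
tcp_pos: [450.1, 270.1, 14.2]
orientation: [2.22, 2.222, 0.004]
contact_force: [1.2, -0.7, -0.5]
grip_width: 55.6
grip_force: 0.0
```

>>> servo_tool(motion=[{"twist": [0,0,0],"dp": [0,0,0],"hand": -0.1},{"twist": [0,0,0],"dp": [0,0,0],"hand": 0.1},{"twist": [0,0,0],"dp": [0,0,0],"hand": 0.3},{"twist": [0,0,0],"dp": [0,0,0],"hand": 1},{"twist": [0,0,0],"dp": [0,0,0],"hand": 1},{"twist": [0,0,0],"dp": [0,0,0],"hand": 1},{"twist": [0,0,0],"dp": [0,0,0],"hand": 1},{"twist": [0,0,0],"dp": [0,0,0],"hand": 1}])

```text
clock: 23.45
tcp_pos: [449.8, 270.2, 14.1]
orientation: [2.219, 2.222, 0.003]
contact_force: [-0.1, -0.4, 7.1]
grip_width: 45.2
grip_force: 40.4
```

>>> servo_tool(motion=[{"twist": [0,0,0],"dp": [0,0,-2],"hand": 1},{"twist": [0,0,0],"dp": [0,0,-4],"hand": 1},{"twist": [0,0,0],"dp": [-3,2,-3],"hand": 1},{"twist": [0,0,0],"dp": [-5,3,0],"hand": 1},{"twist": [0,0,0],"dp": [-5,3,0],"hand": 1},{"twist": [0,0,0],"dp": [-5,3,0],"hand": 1},{"twist": [0,0,0],"dp": [-3.75,2.2,0],"hand": 1},{"twist": [0,0,0],"dp": [0,0,0],"hand": 1}])

```text
clock: 24.45
tcp_pos: [582.6, 49.4, 103.1]
orientation: [2.224, 2.217, 0.001]
contact_force: [0.0, 0.7, -1.8]
grip_width: 44.9
grip_force: 41.4
```

>>> servo_tool(motion=[{"twist": [0,0,0],"dp": [0,0,2.5],"hand": 1},{"twist": [0,0,0],"dp": [0,0,3],"hand": 1},{"twist": [0,0,0],"dp": [0,0,2],"hand": 1},{"twist": [0,0,0],"dp": [0,0,0.5],"hand": 1},{"twist": [0,0,0],"dp": [0,0,0.35],"hand": 1},{"twist": [0,0,0],"dp": [0,0,0],"hand": 1},{"twist": [0,0,0],"dp": [0,0,0],"hand": 1},{"twist": [0,0,0],"dp": [0,0,0],"hand": 1}])

```text
clock: 25.45
tcp_pos: [581.8, 52.4, 20.2]
orientation: [2.219, 2.222, 0.002]
contact_force: [-1.2, 1.0, 1.2]
grip_width: 45.3
grip_force: 41.6
```

>>> servo_tool(motion=[{"twist": [0,0,0],"dp": [0,0,0],"hand": -0.1},{"twist": [0,0,0],"dp": [0,0,0],"hand": -0.4},{"twist": [0,0,0],"dp": [0,0,0],"hand": -0.6},{"twist": [0,0,0],"dp": [0,0,0],"hand": -0.6},{"twist": [0,0,0],"dp": [0,0,-2],"hand": -0.6},{"twist": [0,0,0],"dp": [0,0,-5],"hand": -0.6},{"twist": [0,0,0],"dp": [0,0,-5],"hand": -0.7},{"twist": [0,0,0],"dp": [0,0,-4.5],"hand": -1}])

```text
clock: 26.45
tcp_pos: [581.4, 52.4, 187.9]
orientation: [2.219, 2.221, 0.002]
contact_force: [0.3, -0.7, -0.1]
grip_width: 85.7
grip_force: 0.0
```

>>> servo_tool(motion=[{"twist": [0,0,0],"dp": [-4,-3,-1],"hand": -1},{"twist": [0,0,0],"dp": [-5,-3,-1],"hand": -1},{"twist": [0,0,0],"dp": [-5,-3,-1],"hand": -1},{"twist": [0,0,0],"dp": [-5,-3,-1],"hand": -1},{"twist": [0,0,0],"dp": [-5,-3,-1],"hand": -1},{"twist": [0,0,0],"dp": [-3,0,0],"hand": -1},{"twist": [0,0,0],"dp": [0,0,0],"hand": -1},{"twist": [0,0,0],"dp": [0,0,0],"hand": -1}])

```text
clock: 27.45
tcp_pos: [431.3, -217.2, 234.9]
orientation: [2.22, 2.222, 0.001]
contact_force: [-0.5, -0.0, -0.4]
grip_width: 85.4
grip_force: 0.0
```

```bash
python3 - <<'E'
from h import *
m=bot.camera_model('wrist');im=bot.grab_frame('wrist');cv2.imwrite('pics/w6.png',im)
T=bot.camera_model('top');t=bot.grab_frame('top')
cv2.imwrite('pics/t6.png',np.vstack([cv2.resize(t[160:260,200:420],None,fx=3.5,fy=3.5,interpolation=cv2.INTER_CUBIC)]))
for n,p in zip(DIM,[(618,-185),(605,-105),(593,-26),(582,52)]):
  r,h=DIM[n]
  for c,mm,pj in(('wrist',m,projw),('top',T,proj)):
    for d in bot.masks_of(c,n)[:3]:
      x,f=cyl(mm,np.array(d['bbox']),r,h,p,pj,6);print(n,c,round(d['score'],2),np.round(d['bbox']),x.round(1),f.round(1))
E
```

```text
cap_a_mid wrist 0.62 [437. 159.  24.  26.] [ 619.4 -184.2] [-0.   0.   1.7 -0.9]
cap_b_mid wrist 0.93 [432.  92.  40.  28.] [ 606.6 -106.7] [-0.  -0.  -0.3 -0.4]
cap_b_mid wrist 0.72 [255. 113.  31.  27.] [ 407.7 -140.2] [-0.  -0.  -0.4  0.5]
cap_b_mid top 0.58 [342. 266.   9.  14.] [ 398.9 -144.5] [-0.  -0.   1.2 -0.5]
cap_b_mid top 0.54 [324. 194.  11.  15.] [ 601.7 -104.5] [-0.  -0.   0.3 -0.5]
cap_c_mid wrist 0.84 [423.  24.  45.  42.] [593.3 -28.3] [-0.  -0.   0.8 -0.2]
cap_c_mid top 0.43 [296. 198.  15.  17.] [588.8 -26.2] [ 0.   0.  -0.3  0. ]
cap_d_mid top 0.7 [267. 203.  17.  20.] [574.8  54.2] [0.  0.  0.  0.1]
cap_d_mid top 0.57 [157. 249.  19.  19.] [455.7 353.4] [ 0.  -0.   1.1 -0. ]
cap_d_mid top 0.24 [352. 188.  11.   9.] [ 613.3 -182.5] [-0.   0.   2.7  3.7]
```

View pics/w6.png

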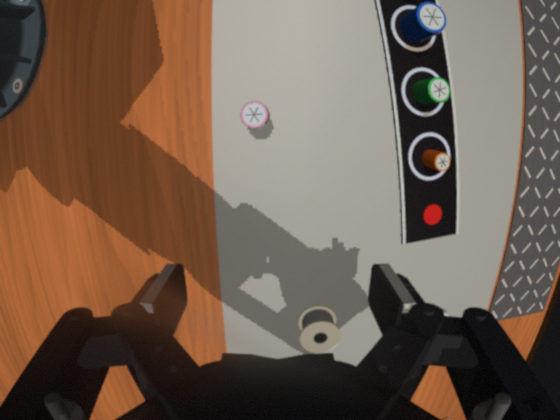

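View pics/t6.png

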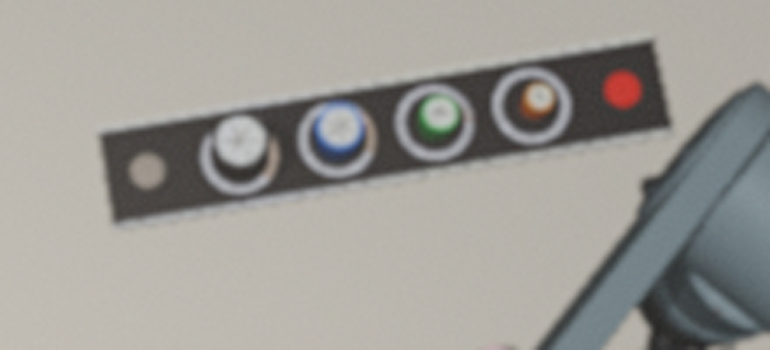

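In both views every can stands upright inside its ring. From the red magnet (622,90 in the crop) they run orange, green, blue, black, each within about 5 mm of its ring centre. The arm is clear, so I hand in.

```bash
python3 -c "
from cell import bot
print(bot.close_job())"
```

```text
the job is handed in; nothing more can be done
None
```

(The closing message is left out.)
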